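# Push the stray tin into its rack lane

### The arm

A 6-joint arm with a two-finger parallel gripper is mounted at the origin on a cart in front of the work surface, level with it; the furniture and walls round the work are solid. World frame = base frame: x ahead of the robot, y to its left, z up, the work surface at z = 0. Lengths are in m, angles in rad, forces in N, time in s.
With the tool pointing down it reaches from about 0.35 to 0.925 m from the base axis. Payload 6.4 kg.
Tool frame: the origin (TCP) lies between the finger pads; the fingertips stand 25 mm ahead of it and the grasp point (between the pads) lies 6 mm ahead of it; z points along the fingers, y is the line along which they close (so a half turn about z gives the same grasp; the last joint's range is limited). The gripper opens to 85 mm and grips with 20 to 120 N. Pads are 22 mm wide; open, the fingers measure 114 mm over their backs; the gripper's body (76 mm by 85 mm) begins 54 mm behind the grasp point. The pads swing forward as they close: fully open they stand 13 mm farther back than shut.
Start: joints at [-1.407, 0.245, 1.558, -0, 1.339, -0.174], TCP at [0.215, -0.613, 0.256] pointing down, gripper open.
Joint ranges: [-3.13, 3.13], [-1.02, 2.26], [0.13, 2.54], [-0.95, 4.09], [0.21, 2.88], [-2.74, 2.74]. Speed limits (rad/s): [2.57, 2.57, 3.14, 3.14, 3.14, 3.14].

### API

Orientations are given as [roll, pitch, yaw] about the fixed x, y, z axes, in that order (R = Rz(yaw) Ry(pitch) Rx(roll)).
In Python, from cell import r, vision gives the robot as it stands.
- The arm moves only by the shell command python3 -m inch 'ROWS' [OPENING]. ROWS is JSON, one flat list of numbers, 4 for each row, row after row: the shift along the tool's x, y, z in mm, then the turn about the tool's z in rad. A call has 1 to 20 rows; each row is the pose to reach, as a shift and turn from the pose commanded when the call began, along the tool's axes at that moment; what a row does not reach only later rows make up. A row lasts 1/10 s, in which the tool goes at most 50 mm and 8.59 degrees, less where a joint would pass 70% of its speed; a pose out of reach is approached as far as the arm can. A call with a gripper value outside its range is refused whole. OPENING is the finger opening in mm, from 0 to 85.4, set as the call begins (- or left out, the last holds). The fingers move at their own pace and stop on an object; the grip force is fixed at half the most. Time passes only in rows, so rows that repeat a pose let the fingers close. It gives the time, the measured TCP pose, the force, the opening and the grip force at its end, in the units of the state.
- r.get_state(): the state, without advancing time (a new reading comes with each control period).
- vision.get_image(name): name is "scene" or "top" or "wrist"; returns (picture, depth): 384x512x3 uint8, red, green, blue; 384x512 float32, m along the optical axis (not along the pixel's ray), 0 where there is no reading.
- vision.camera_info(name): a dict with "K" (3x3 intrinsics, pixels), "R" (3x3) and "t" (3): a world point X has camera coordinates R X + t; the wrist camera has in their place "T_tool_cam" (4x4, takes a point from camera to tool coordinates, whose origin is the TCP and whose axes are the flange's). Camera axes: x right, y down, z forward; pixel columns grow to the right and rows downward; lengths in m; the calibration is good to about 2 mm. A picture is of the moment at which its call begins: read the wrist's pose just before it. camera_info takes no time and is no camera call.
- r.close_job(): hands the job in; it is judged then, once.
The state is a dict: "time": time; "qpos": joint angles; "qvel": joint speeds; "joint_efforts": joint torques, N m; "position": TCP position; "ee_rot": TCP orientation; "force": force on the tool from outside, world axes, zero at the start; "moment": the same for the moment, N m; "gripper_width": finger opening in m; "grip_force": force on a finger pad.
Only numpy, scipy, OpenCV 4.12 (cv2) and the standard library are available. Lean on these libraries where they do the work, as an engineer would, in place of code of your own. Each camera call takes 0.05 s, during which the arm holds its last target. There are 200 camera calls.

### The job

Push the food tin that stands by itself in front of the low wooden rack along the worktop into the rack's empty lane, until it rests against the rack's back bar. Only push it: do not lift it or tip it over, and leave the things already in the rack, and the salt shaker and garlic bulb to either side of it, where they are.

Things in the scene. Friction and masses are not known exactly. Their poses are not given: they have to be found in the camera images.
- tin: the stray food tin to be pushed: upright short round can, 75 mm diameter, 58 mm high, about 0.25 kg, loose, standing on the worktop between the robot and the rack, somewhat to the left, to the right or in front of the rack's lanes. Origin: centre of its underside; z up; its yaw means nothing
- rack: low brown wooden rack fixed to the worktop, no bottom: back bar and 4 fins, 18 mm high, 10 thick, make 3 lanes 90 mm wide, centres at y = +100, 0, -100 mm, open toward the robot. Outline 105 x 310 mm, origin at its centre, on the worktop. x: along the lanes from the open front (fins start at -52 mm) to the back bar (inner face +42.5 mm); y: left along the bar. Place and yaw vary
- end_left (a point): in the left lane, where a tin's centre stands when it (nearly) touches the back bar (1 mm short of contact), at worktop height; axes as the rack's
- end_middle (a point): the same point in the middle lane
- end_right (a point): the same point in the right lane
- stored_tin: another food tin of the same kind (75 mm diameter, 58 mm high), already standing at the end of one of the lanes, loose; leave it. Origin: centre of its underside
- jar: spice jar with a dark lid, 44 mm diameter, 96 mm high, standing near the end of another lane, loose; leave it. Origin: centre of its underside. The third lane is empty
- salt: clear salt shaker, 44 mm diameter, 90 mm high, standing on the worktop off to the left of the rack, loose; leave it. Origin: centre of its underside
- garlic: garlic bulb, 56 mm across, 56 mm high, on the worktop off to the right of the rack, loose; leave it. Origin: centre of its underside
Not all that is in view belongs to the job. Leave any blue look-alike of the tin alone.

How it is judged:
At the end, for the whole second after the job is handed in: The stray tin stands upright and still on the worktop inside the empty lane, its wall within 6 mm of the back bar; the stored tin, jar, salt shaker and garlic are within 15 mm of where they were (x of tin in the frame of rack above -0.001 m and (horizontal distance between tin and end_left below 0.012 m or horizontal distance between tin and end_middle below 0.012 m or horizontal distance between tin and end_right below 0.012 m) and height (world z) of tin below 0.005 m and angle between tin's own z axis and vertical below 0.1 rad and linear speed of tin below 0.01 m/s and distance of each of stored_tin, jar, salt, garlic from where it was at the start of the episode below 0.015 m); the robot touches nothing.
It fails at once if the tin is lifted off the worktop (more than 12 mm) (height (world z) of tin above 0.012 m).
It fails at once if the tin is tipped (more than 0.3 rad) (angle between tin's own z axis and vertical above 0.3 rad).
It fails at once if the tin stored in the rack or the spice jar in the rack is disturbed (more than 15 mm) (distance of any of stored_tin, jar from where it was at the start of the episode above 0.015 m).
It fails at once if the salt shaker or the garlic bulb is disturbed (more than 15 mm) (distance of any of salt, garlic from where it was at the start of the episode above 0.015 m).
It also fails if it takes over 64 s, if anything falls off the work surface, if the arm or the gripper's body presses on something with over 40 N, if the wrist force passes 120 N, or if a joint passes its speed limit or range.

## Working session

There is one attempt and no reset: what is moved stays moved. The work goes in short steps, Python scripts to look and compute and a shell command to move; the robot and the scene stay as the last step left them, time stands still between calls to the robot, and variables do not carry over. Pictures are saved under pics/ and viewed, at most 10 in all, crops included, and the job is handed in when it is done.

```bash
mkdir -p pics; python3 - <<'E'
from cell import r, vision
import cv2,numpy as np
for n in ("top","scene"):
    p,d=vision.get_image(n); np.savez(f"pics/{n}0.npz",p=p,d=d)
    cv2.imwrite(f"pics/{n}0.png",p[:,:,::-1])
s=r.get_state(); print(s["time"],s["position"],s["ee_rot"],s["gripper_width"])
E
```

```text
0.1 [ 0.21532466 -0.61278873  0.25525921] [-3.13982248e+00 -2.95208255e-04  3.37785683e-01] 0.08537569344557933
```

View pics/top0.png

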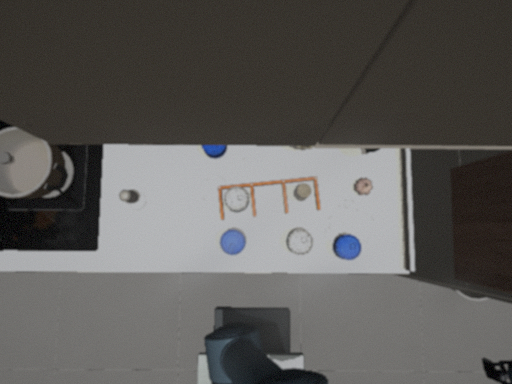

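View pics/scene0.png

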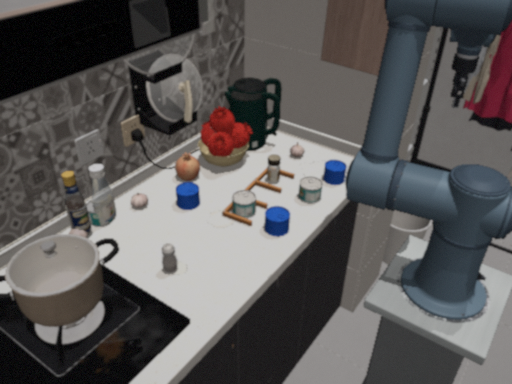

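The top view shows the rack's bar running from (220,187) to (316,178). The stored tin is in the left lane at (237,199) and the jar is in the right lane at (302,190), so the middle lane is empty. The stray tin is at (300,241), with blue look-alikes at (233,242) and (348,247). Garlic is at (364,186) and salt at (128,196).

```bash
cat > h.py <<'E'
import numpy as np,cv2
from cell import r,vision
def world(n,uv,d=None,z=None):
    c=vision.camera_info(n);K,R,t=map(np.array,(c["K"],c["R"],c["t"]))
    ray=np.linalg.inv(K)@[uv[0],uv[1],1]; C=-R.T@t; w=R.T@ray
    return C+w*(d if d is not None else (z-C[2])/w[2])
E
python3 - <<'E'
from h import *
f=np.load("pics/top0.npz");p,d=f["p"],f["d"]
cv2.imwrite("pics/topc.png",cv2.resize(p[140:275,200:380],None,fx=4.4,fy=4.4,interpolation=cv2.INTER_CUBIC)[:,:,::-1])
for k,uv in dict(tin=(300,241),stored=(237,199),jar=(302,190),garlic=(364,186),salt=(128,196),blueL=(233,242),blueR=(348,247)).items():
    print(k,world("top",uv,d=d[uv[1],uv[0]]).round(3))
# point cloud
c=vision.camera_info("top");K,R,t=map(np.array,(c["K"],c["R"],c["t"]))
v,u=np.mgrid[140:275,100:400]; dd=d[140:275,100:400]
X=(np.stack([(u-K[0,2])/K[0,0]*dd,(v-K[1,2])/K[1,1]*dd,dd],-1)-t)@R
rgb=p[140:275,100:400].astype(int)
m=(X[...,2]>.045)&(X[...,2]<.07)
n,l,s,ce=cv2.connectedComponentsWithStats(m.astype(np.uint8))
for i in range(1,n):
    if s[i,4]>60:
        P=X[l==i]; print("z~58",s[i,4],(ce[i]+[100,140]).round(1),((P.min(0)+P.max(0))/2).round(4),P.mean(0).round(4),np.ptp(P,0).round(3))
m=(rgb[...,0]-rgb[...,2]>45)&(X[...,2]<.03)&(u>210)&(u<326)&(v>172)&(v<224)
P=X[m]; print(m.sum(),np.median(P[:,2]))
print(cv2.minAreaRect(P[:,:2].astype(np.float32)*1000))
E
```

```text
tin [ 0.488 -0.145  0.054]
stored [0.613 0.043 0.052]
jar [ 0.636 -0.148  0.095]
garlic [ 0.655 -0.342  0.047]
salt [0.616 0.361 0.086]
blueL [0.484 0.054 0.055]
blueR [ 0.471 -0.287  0.054]
z~58 185 [212.8 148.7] [0.7633 0.1196 0.0537] [0.7658 0.1186 0.0542] [0.029 0.07  0.016]
z~58 491 [235.4 197.9] [0.6153 0.0493 0.0555] [0.6157 0.0482 0.0543] [0.073 0.072 0.015]
z~58 509 [231.8 241.4] [0.4856 0.0566 0.0534] [0.4858 0.0572 0.0543] [0.074 0.071 0.017]
z~58 508 [299.4 241.2] [ 0.4869 -0.1434  0.0552] [ 0.4876 -0.1433  0.0545] [0.073 0.075 0.017]
z~58 523 [347.6 246.5] [ 0.4731 -0.2859  0.0536] [ 0.473  -0.286   0.0544] [0.073 0.074 0.017]
557 0.01715956745728593
((622.1800537109375, -53.160888671875), (101.5092544555664, 308.0530090332031), 5.685945510864258)
```

View pics/topc.png

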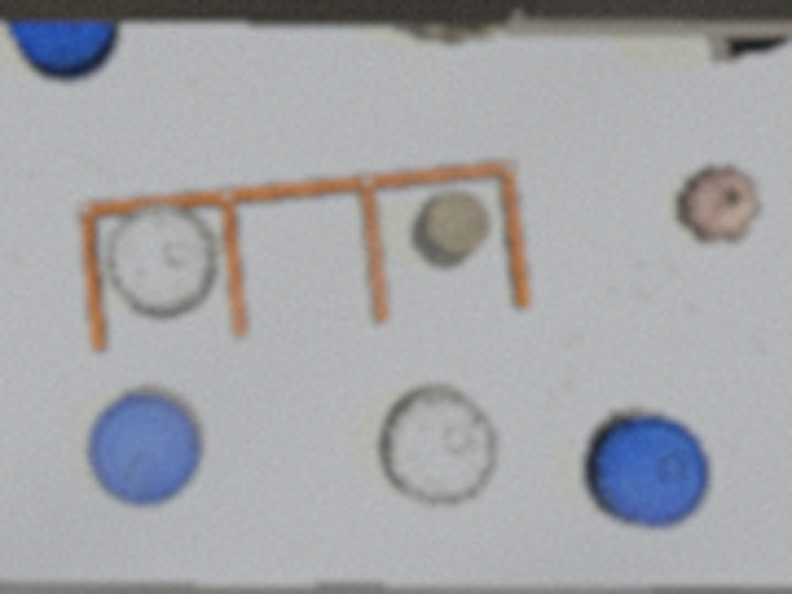

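The tin is at (0.487, -0.143). The rack is at (0.622, -0.053) with a yaw of 0.099, and the stored tin's position confirms that to 2 mm. My plan is to push with both half-open fingers as a cradle: first sideways to the front of the middle lane, then forward along it. I'll approach behind the tin first.

```bash
python3 -m inch '[12,-10,3,-0.03, 36,-29,10,-0.09, 65,-52,17,-0.16, 95,-76,26,-0.23, 125,-101,35,-0.31, 155,-125,43,-0.38, 185,-149,52,-0.46, 215,-173,60,-0.53, 245,-198,69,-0.61, 275,-222,77,-0.68, 305,-246,86,-0.76, 333,-269,94,-0.83, 355,-286,100,-0.88, 368,-297,103,-0.915, 373,-301,105,-0.925, 373,-301,105,-0.925, 373,-301,105,-0.925]' 50
```

```text
time: 1.8
position: [0.4673, -0.2059, 0.1514]
ee_rot: [3.142, 0.0, 1.262]
force: [-0.6, -0.4, -0.0]
gripper_width: 0.0503
grip_force: 0.0
```

```bash
python3 -m inch '[0,0,20,0, 0,0,50,0, 0,0,80,0, 0,0,100,0, 0,0,107,0, 0,0,107,0, 0,0,107,0]'; python3 - <<'E'
from h import *
p,d=vision.get_image("wrist"); q,e=vision.get_image("top")
cv2.imwrite("pics/w1.png",np.hstack([p,cv2.resize(q[140:275,200:380],(512,384))])[:,:,::-1][:, :, :]if 0 else cv2.resize(np.hstack([p,cv2.resize(q[140:275,200:380],(512,384))]),(800,300))[:,:,::-1])
E
```

```text
time: 2.5
position: [0.4682, -0.2066, 0.0455]
ee_rot: [3.14, 0.001, 1.262]
force: [-0.4, -0.6, 0.7]
gripper_width: 0.0501
grip_force: 0.0
```

View pics/w1.png

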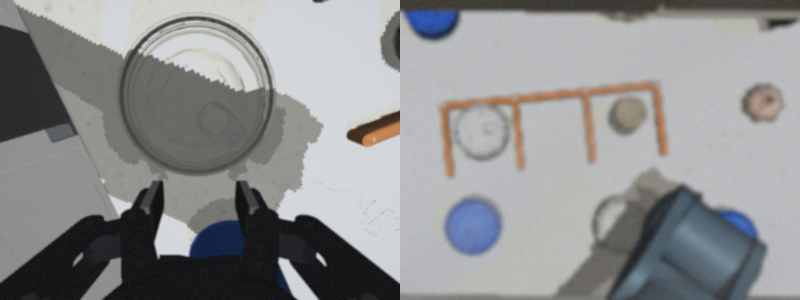

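The wrist view shows the tin (rim centre column about 197) centred between the fingers (columns 155 to 240). I'll start the sideways push.

```bash
python3 -m inch '[8,0,0,0, 14,0,0,0, 18,0,0,0, 22,0,0,0, 26,0,0,0, 31,0,0,0, 36,0,0,0, 41,0,0,0, 46,0,0,0, 51,0,0,0, 56,0,0,0, 61,0,0,0, 66,0,0,0, 71,0,0,0, 76,0,0,0, 81,0,0,0, 86,0,0,0, 91,0,0,0, 96,0,0,0, 99,0,0,0]'; python3 -m inch '[4,0,0,0, 7,0,0,0, 9,0,0,0, 9,0,0,0, 9,0,0,0]'; python3 - <<'E'
from h import *
p,d=vision.get_image("wrist"); 
cv2.imwrite("pics/w2.png",p[:,:,::-1])
E
```

```text
time: 4.6
position: [0.4977, -0.1109, 0.0443]
ee_rot: [-3.142, -0.0, 1.263]
force: [-0.9, -1.1, 0.3]
gripper_width: 0.0498
grip_force: 1.0
time: 5.1
position: [0.5003, -0.1025, 0.0442]
ee_rot: [-3.141, -0.001, 1.263]
force: [0.4, -0.4, 0.2]
gripper_width: 0.05
grip_force: 0.0
```

View pics/w2.png

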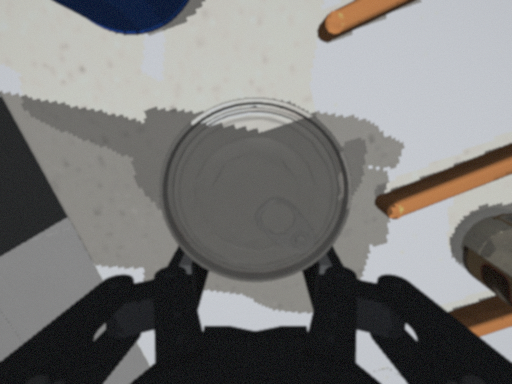

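The tin sits in the cradle, rim centre at about (256,189). The middle lane's fin tips are at (333,27) and (396,211). I'll convert these to positions.

```bash
python3 - <<'E'
from h import *
from scipy.spatial.transform import Rotation as Ro
s=r.get_state(); T=np.eye(4);T[:3,:3]=Ro.from_euler("xyz",s["ee_rot"]).as_matrix();T[:3,3]=s["position"]
c=vision.camera_info("wrist");M=T@np.array(c["T_tool_cam"]);K=np.array(c["K"])
def w(u,v,z):
    q=M[:3,:3]@np.linalg.inv(K)@[u,v,1];return M[:3,3]+q*(z-M[2,3])/q[2]
print("tin",w(256,189,.058),[np.linalg.norm(w(256,189,.058)-w(*a,.058)) for a in((164,189),(348,189),(256,99),(256,279))])
a,b=w(333,27,.018),w(396,211,.018)
print("fins",a,b,np.linalg.norm(a-b)); m=(a+b)/2;y=a-b;yaw=np.arctan2(-y[0],y[1]);print(m,yaw)
print("rack pred fin mid",.622-.052*np.cos(.099),-.053-.052*np.sin(.099))
E
```

```text
tin [ 0.51296222 -0.0611187   0.058     ] [np.float64(0.03551795405105012), np.float64(0.035486658277153825), np.float64(0.03301641154944989), np.float64(0.040046305485787796)]
fins [ 0.56611844 -0.00971781  0.018     ] [ 0.57861882 -0.10745757  0.018     ] 0.09853588055224857
[ 0.57236863 -0.05858769  0.018     ] 0.1272040004243399
rack pred fin mid 0.5702546179388484 -0.05813959486199536
```

The two estimates agree. Next I'll back off, lift, turn, and come down behind the tin on the lane axis.

```bash
python3 -m inch '[-15,0,0,0, -35,0,0,0, -45,0,0,0, -45,0,-30,0, -45,0,-65,0, -45,0,-85,0, -38,-7,-85,0.1, -30,-15,-85,0.24, -22,-23,-85,0.38, -14,-31,-85,0.52, -6,-39,-85,0.66, 2,-47,-85,0.8, 9,-54,-85,0.94, 13,-58,-85,1.06, 15,-59.5,-85,1.14, 15,-59.5,-85,1.164, 15,-59.5,-85,1.164, 15,-59.5,-85,1.164]'; python3 -m inch '[0,0,20,0, 0,0,50,0, 0,0,74,0, 0,0,81,0, 0,0,81,0, 0,0,81,0]';python3 - <<'E'
from h import *
p,d=vision.get_image("wrist"); 
cv2.imwrite("pics/w3.png",p[:,:,::-1])
E
```

```text
time: 6.95
position: [0.4482, -0.0708, 0.1293]
ee_rot: [3.142, -0.0, 0.099]
force: [-0.3, -0.0, 0.8]
gripper_width: 0.0498
grip_force: 0.0
time: 7.55
position: [0.449, -0.0709, 0.0493]
ee_rot: [3.141, -0.002, 0.099]
force: [-0.8, 0.5, 1.3]
gripper_width: 0.0502
grip_force: 0.0
```

View pics/w3.png

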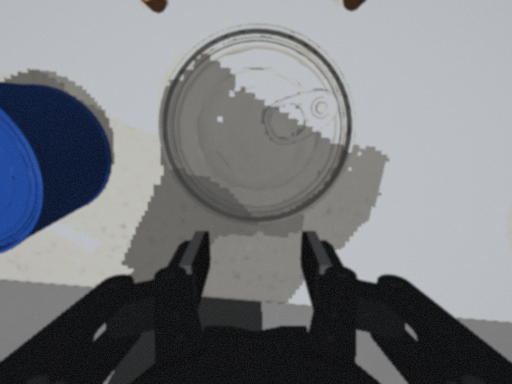

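The tin (column 257) and the lane's fin tips (columns 155 and 354) are centred on the gripper. I'll push along the lane and stop just short of the bar.

```bash
python3 -m inch '[6,0,0,0, 12,0,0,0, 17,0,0,0, 22,0,0,0, 27,0,0,0, 32,0,0,0, 38,0,0,0, 44,0,0,0, 50,0,0,0, 56,0,0,0, 62,0,0,0, 68,0,0,0, 74,0,0,0, 80,0,0,0, 86,0,0,0, 92,0,0,0, 98,0,0,0, 103,0,0,0, 107,0,0,0, 110,0,0,0]' && python3 -m inch '[4,0,0,0, 8,0,0,0, 12,0,0,0, 16,0,0,0, 19,0,0,0, 21,0,0,0, 21,0,0,0, 21,0,0,0]';python3 - <<'E'
from h import *
p,d=vision.get_image("wrist"); 
cv2.imwrite("pics/w4.png",p[:,:,::-1])
E
```

```text
time: 9.6
position: [0.558, -0.0596, 0.0483]
ee_rot: [3.142, -0.0, 0.099]
force: [-0.9, 0.0, 0.3]
gripper_width: 0.0501
grip_force: 1.3
time: 10.4
position: [0.5789, -0.0575, 0.0485]
ee_rot: [3.141, -0.001, 0.099]
force: [-0.2, 0.7, -0.9]
gripper_width: 0.0498
grip_force: 0.1
```

View pics/w4.png

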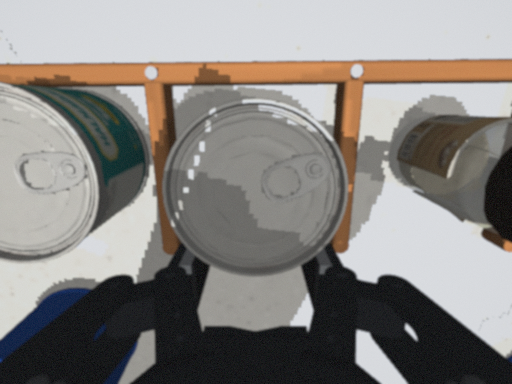

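The tin is in the lane, rim at rows 100 to 274, with the bar's inner edge at about row 83, so a small gap remains. I'll creep forward until the force rises.

```bash
python3 -m inch '[2,0,0,0, 4,0,0,0, 6,0,0,0, 6,0,0,0]'; python3 -m inch '[1,0,0,0, 1,0,0,0]';python3 -m inch '[1,0,0,0, 1,0,0,0]';python3 -m inch '[1,0,0,0, 1,0,0,0]'
```

```text
time: 10.85
position: [0.5849, -0.0569, 0.0484]
ee_rot: [3.141, -0.001, 0.099]
force: [-1.0, -0.1, 0.5]
gripper_width: 0.05
grip_force: 0.8
time: 11.05
position: [0.5856, -0.0568, 0.0484]
ee_rot: [3.142, -0.0, 0.099]
force: [-3.0, -0.3, 2.1]
gripper_width: 0.0499
grip_force: 1.4
time: 11.25
position: [0.5866, -0.0567, 0.0483]
ee_rot: [3.142, -0.0, 0.099]
force: [-2.8, -0.7, 1.3]
gripper_width: 0.0497
grip_force: 1.5
time: 11.45
position: [0.5873, -0.0566, 0.0483]
ee_rot: [-3.142, 0.001, 0.099]
force: [-4.0, -1.3, 3.3]
gripper_width: 0.0502
grip_force: 2.2
```

```bash
python3 -m inch '[1,0,0,0, 1,0,0,0]';python3 -m inch '[1,0,0,0, 1,0,0,0]';python3 - <<'E'
from h import *
p,d=vision.get_image("wrist"); 
cv2.imwrite("pics/w5.png",p[:,:,::-1])
E
```

```text
time: 11.65
position: [0.5875, -0.0566, 0.0482]
ee_rot: [-3.141, 0.003, 0.099]
force: [-8.0, -1.2, 5.2]
gripper_width: 0.0501
grip_force: 4.4
time: 11.85
position: [0.5877, -0.0566, 0.0481]
ee_rot: [-3.141, 0.005, 0.099]
force: [-12.0, -2.7, 8.1]
gripper_width: 0.05
grip_force: 6.5
```

View pics/w5.png

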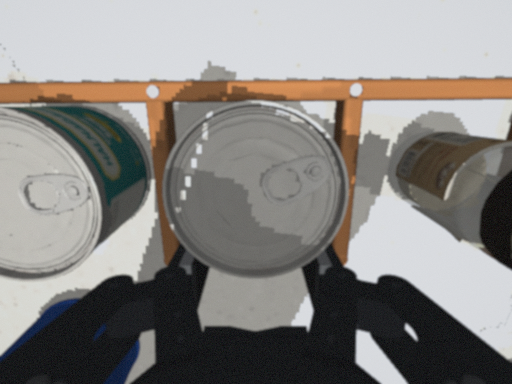

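The force climbs to 12 N with no further motion, and the tin's rim meets the bar edge (row 101), so it is seated. I'll relax gently, back off and lift clear.

```bash
python3 -m inch '[-1,0,0,0, -2,0,0,0, -4,0,0,0, -8,0,0,0, -16,0,0,0, -30,0,0,0, -50,0,0,0, -65,0,0,0, -65,0,-25,0, -65,0,-60,0, -65,0,-90,0, -90,0,-100,0, -125,0,-100,0, -140,0,-100,0, -140,0,-100,0, -140,0,-100,0]';python3 - <<'E'
from h import *
p,d=vision.get_image("top"); 
cv2.imwrite("pics/t9.png",cv2.resize(p[140:275,200:380],None,fx=4.4,fy=4.4,interpolation=cv2.INTER_CUBIC)[:,:,::-1])
E
```

```text
time: 13.5
position: [0.4504, -0.0703, 0.1485]
ee_rot: [3.141, -0.001, 0.098]
force: [0.1, 0.3, -0.4]
gripper_width: 0.0498
grip_force: 0.0
```

View pics/t9.png

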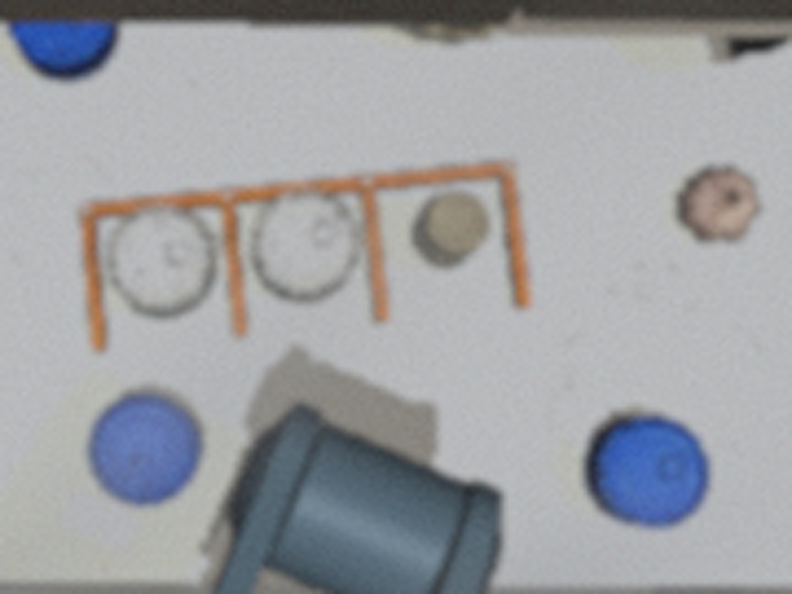

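The tin rests against the back bar at (305,244), centred in the middle lane like its neighbour. Nothing else in the view has moved.

```bash
python3 -c "
from cell import r
print(r.close_job())"
```

```text
the job is handed in; nothing more can be done
None
```

I pushed the tin into the empty middle lane until it rested against the back bar. In the last top view the stored tin, jar and garlic had not moved (the salt shaker was outside that crop, well away from the work). I handed the job in at about 13.6 s, and no verdict came back.

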